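Seat the cast hand rest astride the edge of the bench plate

TASK

Take the green cast hand rest that has one leg shorter than the other (yellow dot over the short leg) off its wooden block and set it down gently, without dropping it, at the steel plate: short foot on the red outline, long foot on the bench beside the plate, rest square to the plate and standing level. Then let go and press down with the shut fingers on the yellow dot to feel that it does not rock, and leave it standing there. Leave the other green rest, with its two equal legs, alone.

Things in the scene. Friction and masses are not known exactly. Their poses are not given: they have to be found in the camera images.
- rest: Hand rest to move: green cast bridge, 0.3 to 0.5 kg, starts astride the wooden block, long foot on the bench. Origin: mid-length, level with the long foot's underside; z up, x from long to short leg. Deck 110 (x) x 40 (y) mm, top at z = 60. A grip rib 40 (x) x 18 (y) mm stands mid-deck (z 60 to 82): pinch it across y. Yellow dot, 18 mm wide, on deck top at x = +44, y = 0.
- short_foot (a point): Centre of the underside of the short leg of the rest to move (rest frame x = 44, y = 0, z = 20 mm). The short leg measures 22 (x) x 36 (y) mm.
- long_foot (a point): Centre of the underside of the long leg of the rest to move (rest frame x = -44, y = 0, z = 0 mm). The long leg measures 22 (x) x 50 (y) mm, so 66 mm lie clear between the legs.
- plate: Steel bench plate, fixed, 140 (x) x 160 (y) x 20 mm thick, lying on the bench. Origin: centre of its underside. Its -x edge (70 mm from the centre) faces roughly towards the robot; the hand rest belongs astride that edge, its x axis along the plate's x axis, pointing into the plate.
- mark (a point): Centre of a red painted rectangular outline 32 (x) x 46 (y) mm on top of the plate (plate frame x = -40, y = 0, z = 20 mm): where the centre of the short foot goes.
- riser: Pale wooden storage block, fixed, 80 x 80 x 20 mm, origin at the centre of its underside. It carries the short foot of the rest at the start.
- level_rest: The other hand rest, to be left alone: same green casting and same rib but with two equal legs and no dot; it stands flat on the bench with its deck top at 60 mm. Origin midway along its length on the underside, x along its length.
Not all that is in view belongs to the job. Leave any orange look-alike of the rest alone. Of the things that look like the plate, take the one that is farthest to the robot's left at the start.

How it is judged:
By the outcome, as a careful person would: the job done as asked, in the order asked, and still so for the second after the job is handed in, with the robot touching nothing.
It also fails if it takes over 42 s, if anything falls off the work surface, if the arm or the gripper's body presses on something with over 40 N, if the wrist force passes 120 N, or if a joint passes its speed limit or range.

ROBOT

A 7-joint arm with a two-finger parallel gripper is mounted at the origin on the work surface. World frame = base frame: x ahead of the robot, y to its left, z up, the work surface at z = 0. Lengths are in m, angles in rad, forces in N, time in s.
With the tool pointing down it reaches from about 0.425 to 0.925 m from the base axis. Payload 6.8 kg.
Tool frame: the origin (TCP) lies at the very end of the fingers, on their centre line; the grasp point (between the pads) lies 19 mm behind it; z points along the fingers, y is the line along which they close (so a half turn about z gives the same grasp; the last joint's range is limited). The gripper opens to 85 mm and grips with 20 to 120 N. Pads are 22 mm wide; open, the fingers measure 114 mm over their backs; the gripper's body (76 mm by 85 mm) begins 54 mm behind the grasp point. The pads swing forward as they close: fully open they stand 13 mm farther back than shut.
Start: joints at [-1.303, 0.477, 0.022, 1.555, -0.011, 1.109, -0.083], TCP at [0.248, 0.628, 0.231] pointing down, gripper open.
Joint ranges: [-2.96, 2.96], [-0.34, 2.1], [-1.41, 1.46], [0.24, 2.44], [-1.37, 4.51], [0.17, 1.92], [-2.96, 2.96]. Speed limits (rad/s): [2.39, 2.39, 3.14, 3.14, 3.14, 3.14, 3.14].

INTERFACE

Orientations are given as a unit quaternion [w, x, y, z].
In Python, from station import get_obs, read_camera, hand_in gives the robot as it stands.
- The arm moves only by the tool arm_command, never from a script. Its argument "commands" is one flat list of numbers, 7 for each row, row after row: the shift along the tool's x, y, z in m, then the turn, a rotation vector about the tool's x, y, z in degrees, then the opening, from 0 (shut) to 1 (fully open). In form: [tx, ty, tz, rx, ry, rz, fingers, tx, ty, tz, rx, ry, rz, fingers, ...]. A call has 1 to 8 rows; each row is the pose to reach, as a shift and turn from the pose commanded when the call began, along the tool's axes at that moment; what a row does not reach only later rows make up. A row lasts 1/10 s, in which the tool goes at most 50 mm and 8.59 degrees, less where a joint would pass 70% of its speed; a pose out of reach is approached as far as the arm can. A call with a gripper value outside its range is refused whole. The fingers move at their own pace and stop on an object; "force" is the grip in N (left out, the last holds). Time passes only in rows, so rows that repeat a pose let the fingers close. It gives the time, the measured TCP pose, the force, the opening and the grip force at its end, in the units of the state.
- get_obs(): the state, without advancing time (a new reading comes with each control period).
- read_camera(name): name is "side" or "top"; returns a dict with "img" (400x640x3 uint8, red, green, blue), "camera_matrix" (3x3 intrinsics, pixels), "pose" (4x4, takes a point from camera to world coordinates). Camera axes: x right, y down, z forward; pixel columns grow to the right and rows downward; lengths in m; the calibration is good to about 2 mm. A picture is of the moment at which its call begins. There is no depth.
- hand_in(): hands the job in; it is judged then, once.
The state is a dict: "t": time; "q": joint angles; "joint_vel": joint speeds; "joint_torque": joint torques, N m; "eef_pos": TCP position; "tool_rot": TCP orientation; "contact_force": force on the tool from outside, world axes, zero at the start; "torque": the same for the moment, N m; "gripper_width": opening from 0.0 (shut) to 1.0 (fully open); "grasp_force": force on a finger pad.
Only numpy, scipy, OpenCV 4.12 (cv2) and the standard library are available. Lean on these libraries where they do the work, as an engineer would, in place of code of your own. Each camera call takes 0.05 s, during which the arm holds its last target. There are 200 camera calls.

## Working session

There is one attempt and no reset: what is moved stays moved. The work goes in short steps, Python scripts to look and compute and a tool call to move; the robot and the scene stay as the last step left them, time stands still between calls to the robot, and variables do not carry over. Pictures are saved under pics/ and viewed, at most 10 in all, crops included, and the job is handed in when it is done.

Besides the shell and the picture viewer there is one more tool, called after "Request:" by a JSON object that holds its "api" and its "payload". arm_command: Moves the arm, as the interface text tells. Its arguments: {"type":"object","properties":{"commands":{"type":"array","items":{"type":"number"}},"force":{"type":"number"}},"required":["commands"]}

```bash
mkdir -p pics
cat > h.py <<'E'
import numpy as np, cv2
from station import *
def snap(n,f):
    c=read_camera(n); cv2.imwrite('pics/'+f,cv2.cvtColor(c['img'],cv2.COLOR_RGB2BGR)); np.savez('pics/'+f+'.npz',**c); return c
def ray(f,px,z):
    c=np.load('pics/'+f+'.npz'); P=c['pose']; d=P[:3,:3]@np.linalg.solve(c['camera_matrix'],[px[0],px[1],1.]); o=P[:3,3]
    return o+d*(z-o[2])/d[2]
def proj(f,p):
    c=np.load('pics/'+f+'.npz'); P=c['pose']; q=c['camera_matrix']@(P[:3,:3].T@(np.array(p)-P[:3,3])); return q[:2]/q[2]
E
python3 - <<'E'
from h import *
for n in('top','side'):
    c=snap(n,n+'0.png'); print(c['pose'].round(3),c['camera_matrix'][0,0])
o=get_obs(); print(o['t'],o['eef_pos'],o['tool_rot'],o['gripper_width'])
E
```

```text
[[-0.012 -0.997  0.078  0.418]
 [-1.     0.011 -0.013 -0.01 ]
 [ 0.012 -0.078 -0.997  1.09 ]
 [ 0.     0.     0.     1.   ]] 381.99603881542635
[[ 0.74  -0.368  0.563 -0.02 ]
 [-0.673 -0.404  0.62  -0.582]
 [-0.001 -0.837 -0.547  0.547]
 [ 0.     0.     0.     1.   ]] 401.12457207846563
0.1 [0.24757459 0.6273746  0.23039016] [-9.35988463e-05  1.86814362e-01  9.82394875e-01 -8.33232964e-04] 1.0035560646665516
```

View pics/top0.png

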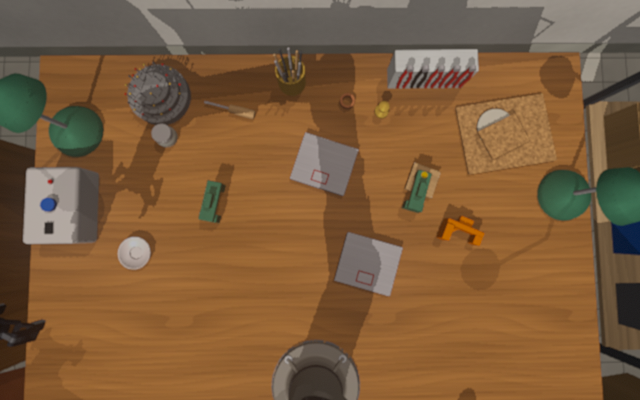

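View pics/side0.png

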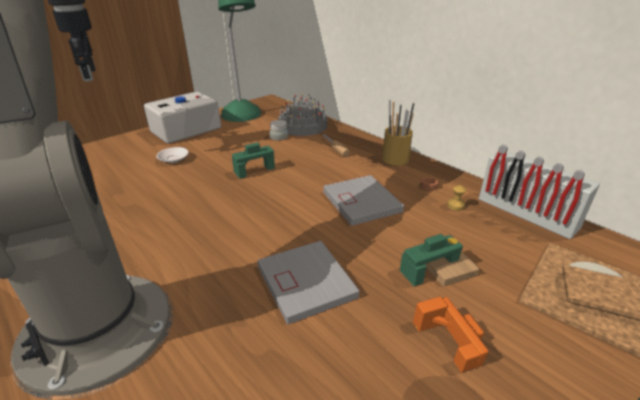

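The top view shows the dotted rest at about (418,188) on the block and two plates. The leftmost plate is at (325,164), with its red mark at (320,177). The level rest is at (210,200). I'll enlarge both targets.

Run:
```python
from h import *
a=cv2.imread('pics/top0.png'); b=cv2.imread('pics/side0.png')
f=lambda im,x,y,w,h,s:cv2.resize(im[y:y+h,x:x+w],None,fx=s,fy=s,interpolation=cv2.INTER_CUBIC)
cv2.imwrite('pics/c1.png',np.hstack([f(a,285,125,80,80,5),f(a,390,150,80,80,5)]))
cv2.imwrite('pics/c2.png',np.hstack([f(b,315,165,100,66,4),f(b,390,225,100,66,4)]))
```

```text
(no output)
```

View pics/c1.png

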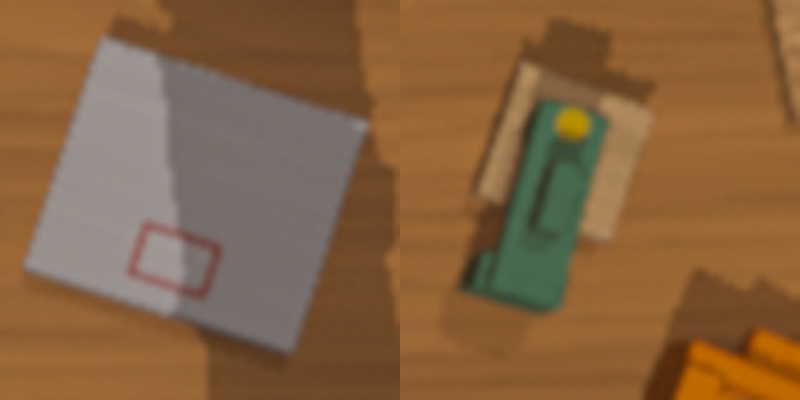

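View pics/c2.png

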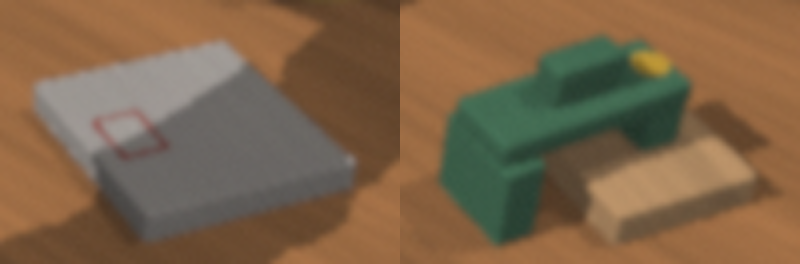

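The crops give clear corners of the plate top, the red outline, the deck and the dot, so I'll fit both poses from both cameras.

```bash
cat >> h.py <<'E'
from scipy.optimize import least_squares
def fit(obs,x0):  # obs: (img, local pt, px)
    def res(v):
        c,s=np.cos(v[2]),np.sin(v[2]); return np.concatenate([proj(f,[v[0]+c*p[0]-s*p[1],v[1]+s*p[0]+c*p[1],p[2]])-px for f,p,px in obs])
    r=least_squares(res,x0,loss='soft_l1'); return r.x,r.fun.reshape(-1,2).round(1)
E
python3 - <<'E'
from h import *
def U(f,o,s,L): return [(f,np.array(p)/1000,(np.array(px)+.5)/s-.5+o) for p,px in L]
m=lambda a,b:(-40+a*16,b*23,20)
T,S='top0.png','side0.png'
pt=U(T,[285,125],5,[((70,80,20),(105,38)),((70,-80,20),(370,122)),((-70,-80,20),(292,355)),((-70,80,20),(25,268)),
 (m(1,1),(147,223)),(m(1,-1),(220,243)),(m(-1,-1),(205,298)),(m(-1,1),(128,274))])
ps=U(S,[315,165],4,[((-70,80,20),(35,85)),((70,80,20),(228,40)),((70,-80,20),(352,160)),((-70,-80,20),(148,215)),
 (m(-1,1),(95,120)),(m(1,1),(140,110)),(m(1,-1),(167,152)),(m(-1,-1),(122,159))])
rt=U(T,[390,150],5,[((55,20,60),(140,100)),((55,-20,60),(208,118)),((-55,-20,60),(158,312)),((-55,20,60),(96,297)),((44,0,60),(172,123))])
rs=U(S,[390,225],4,[((-55,20,60),(62,97)),((-55,-20,60),(107,152)),((55,-20,60),(290,80)),((44,0,60),(252,63))])
for n,a,b,x in(('plate',pt,ps,[.65,-.05,-.2]),('rest',rt,rs,[.55,-.3,-.2])):
    for o in(a,b,a+b):
        r,e=fit(o,x); print(n,r.round(4),np.degrees(r[2]).round(1)); 
    print(e.tolist())
E
```

```text
plate [ 0.6138 -0.0318 -0.3298] -18.9
plate [ 0.6173 -0.0284 -0.3388] -19.4
plate [ 0.6146 -0.0311 -0.3344] -19.2
[[-0.6, -0.9], [-0.3, -0.0], [-0.1, -0.2], [-0.5, -0.8], [-0.5, -0.7], [0.3, 0.5], [-0.3, 0.1], [-0.4, -0.2], [-0.3, 0.1], [-0.4, 0.7], [1.6, 1.3], [-0.4, 1.2], [-0.9, 1.1], [-0.5, 0.9], [1.3, -0.2], [0.6, 0.9]]
rest [ 0.5291 -0.2908 -0.264 ] -15.1
rest [ 0.533  -0.2888 -0.2784] -15.9
rest [ 0.5306 -0.2897 -0.2762] -15.8
[[-0.3, -0.7], [0.2, -0.5], [0.5, -0.5], [-1.4, -1.4], [-0.6, 0.4], [-1.8, 1.1], [0.3, 0.2], [1.2, 0.8], [-1.0, 0.8]]
```

```bash
cat >> h.py <<'E'
from scipy.spatial.transform import Rotation as Ro
def go(*goals):  # goal: x,y,z, yaw of tool y (deg) -> shift/turn in tool axes from now
    o=get_obs(); q=o['tool_rot']; R=Ro.from_quat([q[1],q[2],q[3],q[0]])
    print(o['t'],np.round(o['eef_pos'],4),'yaw',np.degrees(np.arctan2(*R.as_matrix()[1::-1,1])).round(2),'F',np.round(o['contact_force'],1),o['gripper_width'],o['grasp_force'])
    for g in goals:
        c,s=np.cos(np.radians(g[3])),np.sin(np.radians(g[3]))
        D=np.array([[-s,c,0][:0] or [-s*-1*-1,c,0],[c,s,0],[0,0,-1]]).T  # tool x = y cross z
        D[:,0]=np.cross(D[:,1],D[:,2])
        print((R.inv().apply(np.array(g[:3])-o['eef_pos'])).round(4),(R.inv()*Ro.from_matrix(D)).as_rotvec(degrees=True).round(2))
E
sed -i 's/\[-s,c,0\]\[:0\] or \[-s\*-1\*-1,c,0\]/[0,0,0]/' h.py
python3 -c "
from h import *
go((.52,.15,.22,74.4),(.531,-.29,.13,74.4))"
```

```text
0.1 [0.2476 0.6274 0.2304] yaw 68.47 F [ 0.6 -0.6 -0. ] 1.0035560646665516 0.0
[-0.4286 -0.344   0.011 ] [-0.1   0.   -5.93]
[-0.6004 -0.7491  0.1017] [-0.1   0.   -5.93]
```

Request:
{"api": "arm_command", "payload": {"commands": [-0.4286,-0.344,0.011,-0.1,0,-5.93,1,-0.4286,-0.344,0.011,-0.1,0,-5.93,1,-0.4286,-0.344,0.011,-0.1,0,-5.93,1,-0.4286,-0.344,0.011,-0.1,0,-5.93,1,-0.4286,-0.344,0.011,-0.1,0,-5.93,1,-0.4286,-0.344,0.011,-0.1,0,-5.93,1,-0.4286,-0.344,0.011,-0.1,0,-5.93,1,-0.4286,-0.344,0.011,-0.1,0,-5.93,1], "force": 50}}

```text
t: 0.9
eef_pos: [0.4465, 0.2785, 0.2231]
tool_rot: [0.0, 0.136, 0.991, 0.001]
contact_force: [0.7, 1.0, -0.8]
gripper_width: 0.999
grasp_force: 0.0
```

```bash
python3 -c "
from h import *
go((.531,-.29,.14,74.4))"
```

```text
0.9 [0.4465 0.2785 0.2231] yaw 74.41 F [ 0.7  1.  -0.8] 0.999161331903725 0.0
[-0.2343 -0.525   0.0823] [ 0.09 -0.    0.01]
```

Request:
{"api": "arm_command", "payload": {"commands": [-0.234,-0.525,0.062,0,0,0,1,-0.234,-0.525,0.062,0,0,0,1,-0.234,-0.525,0.062,0,0,0,1,-0.234,-0.525,0.062,0,0,0,1,-0.234,-0.525,0.062,0,0,0,1,-0.234,-0.525,0.062,0,0,0,1,-0.234,-0.525,0.062,0,0,0,1,-0.234,-0.525,0.062,0,0,0,1]}}

```text
t: 1.7
eef_pos: [0.504, -0.1146, 0.1795]
tool_rot: [0.0, 0.136, 0.991, 0.001]
contact_force: [1.1, -0.4, -0.1]
gripper_width: 1.003
grasp_force: 0.0
```

```bash
python3 -c "
from h import *
go((.531,-.29,.14,74.4))"
```

```text
1.7 [ 0.504  -0.1146  0.1795] yaw 74.42 F [ 1.1 -0.4 -0.1] 1.0032612957965583 0.0
[-0.0732 -0.1618  0.0392] [ 0.11 -0.    0.02]
```

Request:
{"api": "arm_command", "payload": {"commands": [-0.073,-0.162,0.069,0.1,0,0,1,-0.073,-0.162,0.069,0.1,0,0,1,-0.073,-0.162,0.069,0.1,0,0,1,-0.073,-0.162,0.069,0.1,0,0,0.6,-0.073,-0.162,0.069,0.1,0,0,0.6,-0.073,-0.162,0.069,0.1,0,0,0.6]}}

```text
t: 2.3
eef_pos: [0.5301, -0.289, 0.1096]
tool_rot: [-0.001, 0.137, 0.991, 0.0]
contact_force: [-0.3, 0.7, 0.2]
gripper_width: 0.601
grasp_force: 0.0
```

```bash
python3 -c "
from h import *
snap('side','s1.png'); snap('top','t1.png')
b=cv2.imread('pics/s1.png');a=cv2.imread('pics/t1.png')
f=lambda im,x,y,w,h,s:cv2.resize(im[y:y+h,x:x+w],None,fx=s,fy=s,interpolation=cv2.INTER_CUBIC)
cv2.imwrite('pics/c3.png',np.hstack([f(b,380,190,100,120,4),f(a,370,130,100,120,4)]))
go((.531,-.29,.063,74.4))"
```

```text
2.4 [ 0.5312 -0.2868  0.1104] yaw 74.48 F [0.2 1.3 0.2] 0.601474522304599 0.0
[-0.0007 -0.0031  0.0474] [ 0.05 -0.02  0.08]
```

View pics/c3.png

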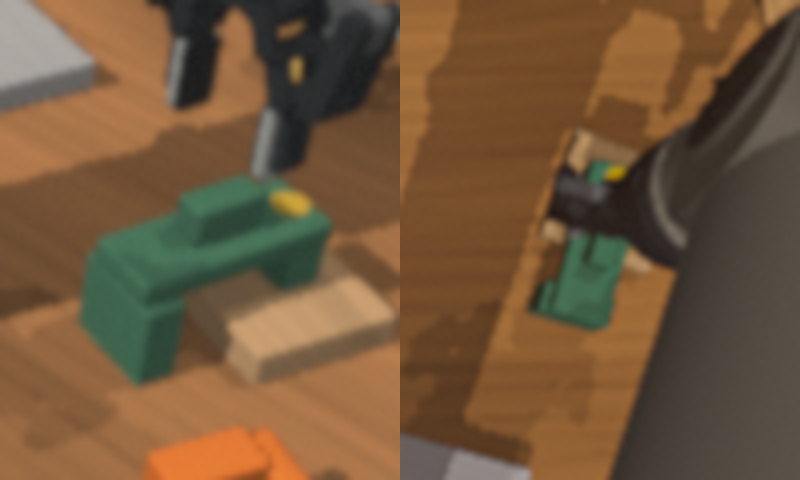

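```bash
python3 -c "
from h import *
print(proj('s1.png',(.531,-.289,.11)),proj('s1.png',(.531,-.289,.115)))
for i in range(4): read_camera('side'); print(np.round(get_obs()['eef_pos'],4))"
```

```text
[437.54485522 226.19622984] [437.97909956 223.98181313]
[ 0.5315 -0.2866  0.1107]
[ 0.5316 -0.2866  0.1109]
[ 0.5316 -0.2867  0.111 ]
[ 0.5316 -0.2869  0.111 ]
```

Request:
{"api": "arm_command", "payload": {"commands": [-0.0005,-0.0025,0.024,0,0,0,0.6,-0.0005,-0.0025,0.038,0,0,0,0.5,-0.0005,-0.0025,0.047,0,0,0,0.4,-0.0005,-0.0025,0.047,0,0,0,0.35,-0.0005,-0.0025,0.047,0,0,0,0,-0.0005,-0.0025,0.047,0,0,0,0,-0.0005,-0.0025,0.047,0,0,0,0,-0.0005,-0.0025,0.047,0,0,0,0], "force": 60}}

```text
t: 3.4
eef_pos: [0.5311, -0.2909, 0.0638]
tool_rot: [0.0, 0.136, 0.991, -0.0]
contact_force: [-0.5, -0.4, -2.5]
gripper_width: 0.193
grasp_force: 60.3
```

```bash
python3 -c "
from h import *
read_camera('side');read_camera('side')
go((.531,-.29,.063,74.4))"
```

```text
3.5 [ 0.5311 -0.2909  0.0638] yaw 74.4 F [ 0.4 -0.1 -0.6] 0.1954334903266784 60.39561867713928
[0.0003 0.0009 0.0008] [-0.    0.04  0.  ]
```

Request:
{"api": "arm_command", "payload": {"commands": [0,0,-0.01,0,0,0,0,0,0,-0.03,0,0,0,0,0,0,-0.06,0,0,0,0,0,0,-0.08,0,0,0,0,0,0,-0.08,0,0,0,0,0,0,-0.08,0,0,0,0]}}

```text
t: 4.1
eef_pos: [0.5306, -0.2905, 0.1434]
tool_rot: [0.0, 0.136, 0.991, 0.0]
contact_force: [-1.0, 0.8, -3.2]
gripper_width: 0.197
grasp_force: 60.1
```

```bash
python3 -c "
from h import *
read_camera('side');snap('side','s2.png')
go((.5357,-.0034,.144,70.8))
b=cv2.imread('pics/s2.png')
cv2.imwrite('pics/c4.png',cv2.resize(b[150:300,350:500],None,fx=4,fy=4,interpolation=cv2.INTER_CUBIC))"
```

```text
4.2 [ 0.5299 -0.2901  0.1421] yaw 74.41 F [-0.1 -0.4 -4. ] 0.1895241231264399 60.07447600364685
[ 0.0714  0.2778 -0.0016] [ 0.02 -0.14  3.61]
```

View pics/c4.png

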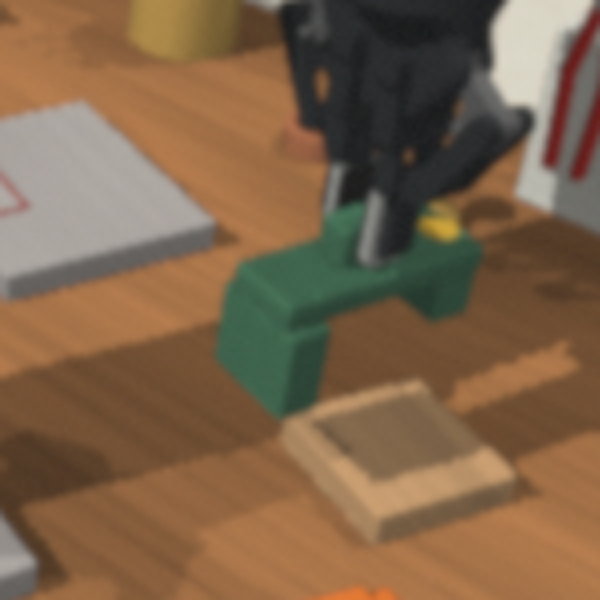

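The rest hangs level in the grip and clear of the block, with the deck's left corner at (410,216) and the dot at (460,205). Carrying it over to the plate.

Request:
{"api": "arm_command", "payload": {"commands": [0.008,0.03,0,0,-0.1,0.4,0,0.018,0.07,0,0,-0.1,1,0,0.029,0.11,0,0,-0.1,1.6,0,0.04,0.155,0,0,-0.1,2.2,0,0.05,0.2,0,0,-0.1,2.8,0,0.06,0.24,0,0,-0.1,3.3,0,0.068,0.268,0,0,-0.1,3.6,0,0.0714,0.278,0,0,-0.1,3.6,0]}}

```text
t: 5.0
eef_pos: [0.5359, 0.0005, 0.1421]
tool_rot: [-0.0, 0.164, 0.986, 0.0]
contact_force: [0.1, 0.1, -3.3]
gripper_width: 0.193
grasp_force: 60.0
```

Request:
{"api": "arm_command", "payload": {"commands": [0,0,0.02,0,0,0,0,0,0,0.04,0,0,0,0,0,0,0.055,0,0,0,0,0,0,0.055,0,0,0,0,0,0,0.055,0,0,0,0]}}

```text
t: 5.5
eef_pos: [0.5364, -0.0048, 0.0881]
tool_rot: [0.0, 0.167, 0.986, -0.001]
contact_force: [0.8, 0.7, -3.1]
gripper_width: 0.193
grasp_force: 60.0
```

```bash
python3 -c "
from h import *
def pr(f,o,z,yaw):
    c,s=np.cos(yaw),np.sin(yaw)
    for p in((-55,20,60),(-55,-20,60),(55,-20,60),(44,0,60),(-55,-25,0)):
        a,b,d=np.array(p)/1000; print(p,proj(f,(o[0]+c*a-s*b,o[1]+s*a+c*b,z+d)).round(1))
pr('s2.png',(.5305,-.29),.079,np.radians(-15.6))
read_camera('side');snap('top','t3.png');snap('side','s3.png')
go((.5357,-.0034,.069,70.8))
p=get_obs()['eef_pos']; print('now');pr('s3.png',p[:2],p[2]-.0638,np.radians(-19.2))
b=cv2.imread('pics/s3.png');a=cv2.imread('pics/t3.png')
f=lambda im,x,y,w,h,s:cv2.resize(im[y:y+h,x:x+w],None,fx=s,fy=s,interpolation=cv2.INTER_CUBIC)
cv2.imwrite('pics/c5.png',np.hstack([f(b,310,130,100,120,4),f(a,275,110,100,120,4)]))"
```

```text
(-55, 20, 60) [408.5 215.7]
(-55, -20, 60) [422.9 227.9]
(55, -20, 60) [471.9 211.3]
(44, 0, 60) [459.3 207.3]
(-55, -25, 0) [420.  256.6]
5.65 [ 0.5375 -0.0042  0.0892] yaw 70.77 F [-0.2  0.2 -3.4] 0.1941667052339021 60.011247396469116
[0.002  0.0002 0.0202] [ 0.03  0.17 -0.03]
now
(-55, 20, 60) [306.8 179.7]
(-55, -20, 60) [313.4 188. ]
(55, -20, 60) [357.5 178.3]
(44, 0, 60) [349.3 175.3]
(-55, -25, 0) [314.5 211.4]
```

View pics/c5.png

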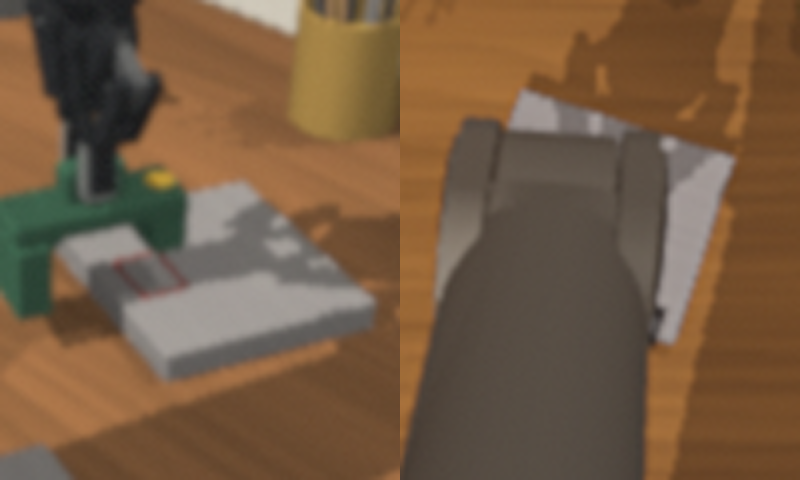

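The rest is above the plate edge, with the dot at (349.6,174.9) against a predicted (349.3,175.3), so it hasn't slipped in the grip. I'll shift it about 1 mm and lower it gently.

Request:
{"api": "arm_command", "payload": {"commands": [0.0013,0.0006,0.008,0,0.1,0,0,0.0013,0.0006,0.016,0,0.1,0,0,0.0013,0.0006,0.02,0,0.1,0,0,0.0013,0.0006,0.022,0,0.1,0,0,0.0013,0.0006,0.023,0,0.1,0,0,0.0013,0.0006,0.0235,0,0.1,0,0,0.0013,0.0006,0.0235,0,0.1,0,0]}}

```text
t: 6.35
eef_pos: [0.5361, -0.0029, 0.0651]
tool_rot: [0.0, 0.167, 0.986, 0.0]
contact_force: [0.2, -0.7, -2.9]
gripper_width: 0.192
grasp_force: 60.0
```

```bash
python3 -c "
from h import *
for i in range(4):
    read_camera('side'); o=get_obs(); print(o['t'],np.round(o['eef_pos'],4),np.round(o['contact_force'],1),np.round(o['torque'],2))
go((.5362,-.0034,.0636,70.8))"
```

```text
6.4 [ 0.5361 -0.003   0.0651] [ 0.7 -0.3 -3.1] [-0.04 -0.06 -0.02]
6.45 [ 0.5361 -0.0029  0.0652] [ 0.1  0.1 -4.8] [-0.01 -0.01 -0.02]
6.5 [ 0.5361 -0.0029  0.0652] [-1.2 -0.  -3.7] [-0.02  0.04 -0.06]
6.55 [ 0.5361 -0.0029  0.0651] [-0.3  0.1 -3.6] [-0.03 -0.03  0.  ]
6.55 [ 0.5361 -0.0029  0.0651] yaw 70.79 F [-0.3  0.1 -3.6] 0.19133195037013717 60.04698872566223
[-0.0003 -0.0004  0.0015] [ 0.01  0.02 -0.01]
```

Request:
{"api": "arm_command", "payload": {"commands": [0,0,0.0004,0,0,0,0,0,0,0.0008,0,0,0,0,0,0,0.0012,0,0,0,0,0,0,0.0015,0,0,0,0,0,0,0.0015,0,0,0,0]}}

```text
t: 7.05
eef_pos: [0.5361, -0.0029, 0.0638]
tool_rot: [0.0, 0.167, 0.986, 0.0]
contact_force: [-0.9, -0.9, 1.8]
gripper_width: 0.195
grasp_force: 60.6
```

Request:
{"api": "arm_command", "payload": {"commands": [0,0,0.0004,0,0,0,0,0,0,0.0006,0,0,0,0]}}

```text
t: 7.25
eef_pos: [0.536, -0.0029, 0.0637]
tool_rot: [0.0, 0.167, 0.986, 0.0]
contact_force: [-3.4, 0.0, 11.2]
gripper_width: 0.197
grasp_force: 62.0
```

```bash
python3 -c "
from h import *
for i in range(3):
    read_camera('side'); o=get_obs(); print(o['t'],np.round(o['eef_pos'],4),np.round(o['contact_force'],1),np.round(o['torque'],2))"
```

```text
7.3 [ 0.536  -0.0029  0.0637] [-4.4  1.3  9. ] [-0.06  0.77  0.06]
7.35 [ 0.536  -0.0029  0.0637] [-4.   0.1  8.5] [0.04 0.79 0.01]
7.4 [ 0.536  -0.0029  0.0637] [-3.6 -0.   9. ] [ 0.02  0.74 -0.04]
```

Request:
{"api": "arm_command", "payload": {"commands": [0,0,-0.0002,0,0.2,0,0,0,0,-0.0003,0,0.3,0,0,0,0,-0.0003,0,0.3,0,0]}}

```text
t: 7.7
eef_pos: [0.536, -0.0029, 0.0637]
tool_rot: [-0.003, 0.167, 0.986, 0.001]
contact_force: [-3.3, 0.3, 6.5]
gripper_width: 0.195
grasp_force: 61.4
```

```bash
python3 -c "
from h import *
for i in range(3):
    read_camera('side'); o=get_obs(); print(o['t'],np.round(o['eef_pos'],4),np.round(o['contact_force'],1),np.round(o['torque'],2))"
```

```text
7.75 [ 0.536  -0.0029  0.0637] [-3.   1.   7.1] [-0.03  0.66  0.  ]
7.8 [ 0.536  -0.0029  0.0637] [-3.7  0.   6.2] [ 0.01  0.58 -0.05]
7.85 [ 0.536  -0.0029  0.0637] [-3.3  0.6  6.6] [-0.04  0.59 -0.05]
```

Request:
{"api": "arm_command", "payload": {"commands": [0,0,-0.0001,0,0.3,0,0,0,0,-0.0002,0,0.6,0,0,0,0,-0.0002,0,0.6,0,0]}}

```text
t: 8.15
eef_pos: [0.5361, -0.0029, 0.0639]
tool_rot: [-0.008, 0.167, 0.986, 0.002]
contact_force: [-4.5, 0.8, 6.1]
gripper_width: 0.195
grasp_force: 61.4
```

```bash
python3 -c "
from h import *
for i in range(3):
    read_camera('side'); o=get_obs(); print(o['t'],np.round(o['eef_pos'],4),np.round(o['contact_force'],1),np.round(o['torque'],2),o['tool_rot'].round(4))"
```

```text
8.2 [ 0.5361 -0.0029  0.0639] [-2.9  0.   6.9] [-0.03  0.42 -0.03] [-0.0076  0.1669  0.9859  0.0015]
8.25 [ 0.5361 -0.0029  0.0639] [-2.8  0.8  6.9] [-0.08  0.43  0.01] [-0.0076  0.1669  0.986   0.0015]
8.3 [ 0.5361 -0.0029  0.0639] [-3.3 -0.5  6.1] [-0.1   0.37 -0.  ] [-0.0076  0.1669  0.9859  0.0015]
```

Request:
{"api": "arm_command", "payload": {"commands": [0,0,-0.0003,0,0.2,0,0,0,0,-0.0003,0,0.2,0,0,0,0,-0.0003,0,0.2,0,0], "force": 20}}

```text
t: 8.6
eef_pos: [0.5362, -0.0029, 0.064]
tool_rot: [-0.009, 0.167, 0.986, 0.002]
contact_force: [-3.5, -0.3, 7.1]
gripper_width: 0.194
grasp_force: 61.3
```

Request:
{"api": "arm_command", "payload": {"commands": [0,0,0,0,0,0,0.22,0,0,0,0,0,0,0.25,0,0,0,0,0,0,0.3,0,0,0,0,0,0,0.38,0,0,0,0,0,0,0.45,0,0,0,0,0,0,0.5]}}

```text
t: 9.2
eef_pos: [0.5359, -0.0029, 0.0637]
tool_rot: [-0.009, 0.167, 0.986, 0.002]
contact_force: [-0.7, 0.5, -0.1]
gripper_width: 0.499
grasp_force: 0.0
```

```bash
python3 -c "
from h import *
read_camera('side')
go((.536,-.003,.12,70.8))"
```

```text
9.25 [ 0.536  -0.0029  0.0637] yaw 70.8 F [ 0.4  0.6 -0.9] 0.5002910057737487 0.0
[ 0.001  -0.     -0.0563] [ 0.01 -1.09 -0.  ]
```

Request:
{"api": "arm_command", "payload": {"commands": [0.0003,0,-0.015,0,-0.5,0,0.5,0.0006,0,-0.04,0,-1.09,0,0.5,0.001,0,-0.07,0,-1.09,0,0.4,-0.044,0,-0.07,0,-1.09,0,0,-0.044,0,-0.07,0,-1.09,0,0,-0.044,0,-0.07,0,-1.09,0,0,-0.044,0,-0.07,0,-1.09,0,0]}}

```text
t: 9.95
eef_pos: [0.5777, -0.0177, 0.1328]
tool_rot: [-0.001, 0.167, 0.986, -0.0]
contact_force: [-0.3, 0.7, -0.4]
gripper_width: 0.002
grasp_force: 0.0
```

```bash
python3 -c "
from h import *
read_camera('side');snap('side','s4.png')
go((.5776,-.0175,.08,70.8))
b=cv2.imread('pics/s4.png')
cv2.imwrite('pics/c6.png',cv2.resize(b[130:250,290:420],None,fx=5,fy=5,interpolation=cv2.INTER_CUBIC))"
```

```text
10.05 [ 0.5777 -0.0175  0.1327] yaw 70.82 F [-0.6 -0.4  0.1] 0.001062070787821391 0.0
[ 0.     -0.      0.0527] [-0.01 -0.07  0.02]
```

View pics/c6.png

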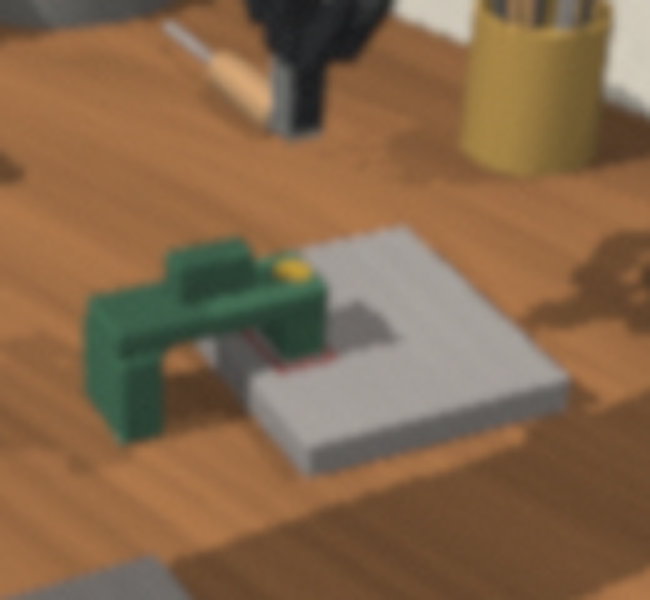

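The rest stands astride the edge with its short foot inside the red outline. The dot is at crop (295,270), the foot's near edge at (285,357)–(327,350), and the outline's near edge at (280,372)–(338,355). Checking the offset against the clicked outline.

```bash
python3 -c "
from h import *
g=lambda p:ray('s4.png',((p[0]+.5)/5-.5+290,(p[1]+.5)/5-.5+130),.02)[:2]
a=-np.radians(19.2);M=np.array([[np.cos(a),np.sin(a)],[-np.sin(a),np.cos(a)]])
r0=g((280,372))
for n,p in(('out-',(280,372)),('out+',(338,355)),('f-',(285,357)),('f+',(327,350)),('edge',(310,450)),('edge2',(565,380))):print(n,(1000*M@(g(p)-r0)).round(1))
d=ray('s4.png',((295.5)/5-.5+290,270.5/5-.5+130),.06);print('dot',d)
e=[g((310,450)),g((565,380))];print('edge dir',np.degrees(np.arctan2(*(e[1]-e[0])[::-1])))
go((.5776,-.0175,.061,70.8))"
```

```text
out- [0. 0.]
out+ [32.3  2.4]
f- [ 8.  10.8]
f+ [29.4  8.5]
edge [-15.5 -62.6]
edge2 [121.1 -59.2]
dot [ 0.58193579 -0.01472506  0.06      ]
edge dir -17.775315319666444
10.05 [ 0.5777 -0.0175  0.1327] yaw 70.82 F [-0.6 -0.4  0.1] 0.001062070787821391 0.0
[-0.     -0.      0.0717] [-0.01 -0.07  0.02]
```

```bash
python3 -c "
from h import *
def cen(f,x,y,w,h,k):
    b=cv2.imread('pics/'+f)[y:y+h,x:x+w].astype(float); B,G,R=b[...,0],b[...,1],b[...,2]
    m=np.clip(R-1.25*G-10,0,60) if k=='r' else np.clip(np.minimum(R,G*1.3)-B-50,0,60)
    if k=='r':
        q=np.argwhere(m>8)[:,::-1].astype(np.float32); r=cv2.minAreaRect(q); return np.array(r[0])+[x,y],len(q),r
    i=np.indices(m.shape); return np.array([(i[1]*m).sum(),(i[0]*m).sum()])/m.sum()+[x,y],(m>8).sum()
a=-np.radians(19.2);M=np.array([[np.cos(a),np.sin(a)],[-np.sin(a),np.cos(a)]])
r=cen('side0.png',336,190,24,18,'r');print(r);pm=ray('side0.png',r[0],.02)
rt=cen('top0.png',308,167,24,20,'r');print(rt);print('mark side',pm,'top',ray('top0.png',rt[0],.02))
d=cen('s4.png',340,178,18,12,'y');print(d);pd=ray('s4.png',d[0],.06);print('dot',pd,'err plate mm',1000*M@(pd-pm)[:2])
t0=cen('top0.png',416,168,18,14,'y');s0=cen('side0.png',446,234,20,14,'y');print('dot0 top',t0,ray('top0.png',t0[0],.06),'side',s0,ray('side0.png',s0[0],.06))
"
```

```text
(array([336., 190.]), 0, ((0.0, 0.0), (0.0, 0.0), 0.0))
(array([318.29999924, 180.09999943]), 23, ((10.299999237060547, 13.09999942779541), (15.811386108398438, 17.70875358581543), 18.434947967529297))
mark side [0.58537513 0.03097041 0.02      ] top [ 0.56633491 -0.01483058  0.02      ]
(array([347.3453106 , 181.83211531]), np.int64(50))
dot [ 0.58566817 -0.00683935  0.06      ] err plate mm [ 12.71110213 -35.61027068]
dot0 top (array([426.50340547, 173.66305064]), np.int64(117)) [ 0.57557519 -0.31035297  0.06      ] side (array([456.55057872, 238.99894778]), np.int64(165)) [ 0.58593716 -0.30438783  0.06      ]
```

```bash
python3 -c "
from h import *
def cen(f,x,y,w,h,k):
    b=cv2.imread('pics/'+f)[y:y+h,x:x+w].astype(float); B,G,R=b[...,0],b[...,1],b[...,2]
    m=np.clip((R-G)/(R+G)-.06,0,.3) if k=='r' else np.clip((R-B)/(R+B)-.25,0,.3)*(R>80)
    i=np.indices(m.shape); c=np.array([(i[1]*m).sum(),(i[0]*m).sum()])/m.sum()+[x,y]
    return c,(m>0.02).sum(),np.argwhere(m>.02).min(0)[::-1]+[x,y],np.argwhere(m>.02).max(0)[::-1]+[x,y]
a=-np.radians(19.2);M=np.array([[np.cos(a),np.sin(a)],[-np.sin(a),np.cos(a)]])
r=cen('side0.png',335,189,26,18,'r');print(r);pm=ray('side0.png',r[0],.02)
rt=cen('top0.png',307,167,25,19,'r');print(rt);print('mark side',pm,'top',ray('top0.png',rt[0],.02))
d=cen('s4.png',342,178,14,12,'y');print(d);pd=ray('s4.png',d[0],.06);print('dot',pd,'err plate mm',1000*M@(pd-pm)[:2])
"
```

```text
(array([347.31664315, 198.60720189]), np.int64(70), array([335, 192]), array([356, 206]))
(array([319.8644323 , 176.82211112]), np.int64(118), array([307, 169]), array([329, 185]))
mark side [ 0.57787794 -0.01638093  0.02      ] top [ 0.57562522 -0.01935215  0.02      ]
(array([347.03450394, 181.88268391]), np.int64(45), array([342, 178]), array([352, 185]))
dot [ 0.58494498 -0.00650578  0.06      ] err plate mm [ 3.42633762 11.64997045]
```

```bash
python3 -c "
from h import *
f=lambda n:cv2.resize(cv2.imread('pics/'+n)[174:216,331:371],None,fx=10,fy=14,interpolation=cv2.INTER_CUBIC)
cv2.imwrite('pics/c7.png',np.hstack([f('s4.png'),f('side0.png')]))"
```

```text
(no output)
```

View pics/c7.png

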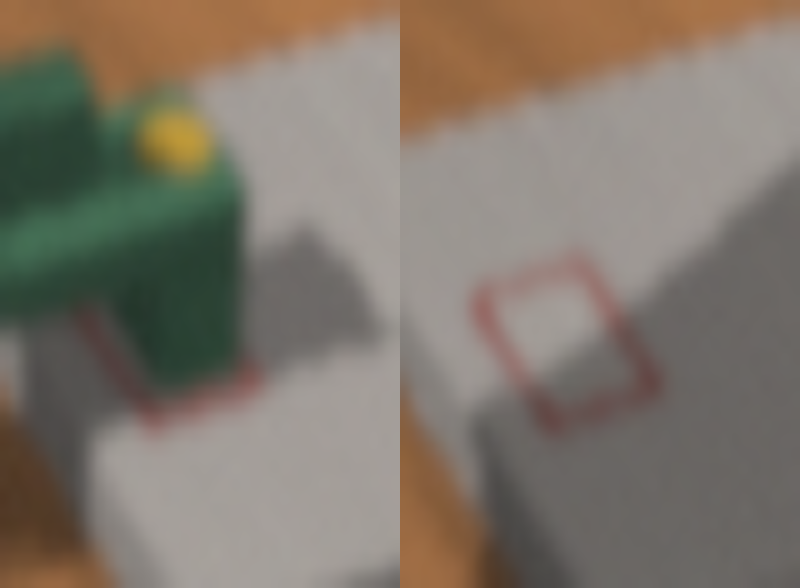

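```bash
python3 -c "
from h import *
pix=lambda p:np.array([(p[0]+.5)/10-.5+331,(p[1]+.5)/14-.5+174])
ob=[((-16,23),(83,292)),((16,23),(180,255)),((16,-23),(253,385)),((-16,-23),(152,425))]
r,e=fit([('side0.png',(a/1000,b/1000,.02),pix(p)) for (a,b),p in ob],[.58,-.016,-.33]);print('mark',r,e.tolist())
c,s=np.cos(r[2]),np.sin(r[2]);M=np.array([[c,s],[-s,c]])
for n,p,z in(('dot',(177,140),.06),('f-',(158,388),.02),('f+',(238,368),.02)):print(n,(1000*M@(ray('s4.png',pix(p),z)[:2]-r[:2])).round(1))
"
```

```text
mark [ 0.58071436 -0.01316945 -0.34478238] [[-1.5, -0.0], [0.5, 0.0], [1.5, -0.0], [-0.4, -0.0]]
dot [ 1.  -0.5]
f- [ -8.8 -13.7]
f+ [ 11.8 -15.4]
```

In side pixels the dot lies within about 1 mm of the outline's centre, so the placement is good. Now the press on the dot.

Request:
{"api": "arm_command", "payload": {"commands": [0,0,0.03,0,0,0,0,0,0,0.055,0,0,0,0,0,0,0.065,0,0,0,0,0,0,0.069,0,0,0,0,0,0,0.071,0,0,0,0,0,0,0.0717,0,0,0,0,0,0,0.0717,0,0,0,0]}}

```text
t: 10.75
eef_pos: [0.5794, -0.0179, 0.062]
tool_rot: [0.001, 0.167, 0.986, 0.0]
contact_force: [-1.3, -0.4, 0.3]
gripper_width: -0.003
grasp_force: 0.0
```

Request:
{"api": "arm_command", "payload": {"commands": [0,0,0.0004,0,0,0,0,0,0,0.0008,0,0,0,0,0,0,0.0012,0,0,0,0,0,0,0.0012,0,0,0,0]}}

```text
t: 11.15
eef_pos: [0.5789, -0.0178, 0.0602]
tool_rot: [0.0, 0.167, 0.986, 0.0]
contact_force: [-1.0, 0.4, 2.5]
gripper_width: 0.003
grasp_force: 1.1
```

Contact at z≈0.060, which is deck height. Pressing a little harder.

Request:
{"api": "arm_command", "payload": {"commands": [0,0,0.0005,0,0,0,0,0,0,0.001,0,0,0,0,0,0,0.001,0,0,0,0,0,0,0.001,0,0,0,0,0,0,0.001,0,0,0,0]}}

```text
t: 11.65
eef_pos: [0.5789, -0.0178, 0.0601]
tool_rot: [0.0, 0.167, 0.986, 0.0]
contact_force: [-3.6, 0.2, 11.5]
gripper_width: -0.001
grasp_force: 6.0
```

Request:
{"api": "arm_command", "payload": {"commands": [0,0,0.0003,0,0,0,0,0,0,0.0005,0,0,0,0,0,0,0.0005,0,0,0,0,0,0,0.0005,0,0,0,0,0,0,0.0005,0,0,0,0]}}

```text
t: 12.15
eef_pos: [0.5789, -0.0178, 0.0601]
tool_rot: [0.0, 0.167, 0.986, 0.001]
contact_force: [-5.4, -0.2, 17.4]
gripper_width: -0.002
grasp_force: 8.4
```

Request:
{"api": "arm_command", "payload": {"commands": [0,0,-0.0015,0,0,0,0,0,0,-0.006,0,0,0,0,0,0,-0.03,0,0,0,0,0,0,-0.07,0,0,0,0,0,0,-0.11,0,0,0,0,0,0,-0.11,0,0,0,0,0,0,-0.11,0,0,0,0]}}

```text
t: 12.85
eef_pos: [0.5793, -0.0177, 0.1693]
tool_rot: [0.001, 0.167, 0.986, 0.0]
contact_force: [-0.2, -0.0, -0.0]
gripper_width: -0.004
grasp_force: 0.0
```

```bash
python3 -c "
from h import *
snap('side','s5.png')
a=cv2.imread('pics/s4.png').astype(int);b=cv2.imread('pics/s5.png').astype(int)
d=abs(a-b).max(2)[174:220,300:358]; print('changed px around rest',(d>40).sum(),d.mean())
f=lambda n:cv2.resize(cv2.imread('pics/'+n)[160:220,300:375],None,fx=5,fy=7)
cv2.imwrite('pics/c8.png',np.hstack([f('s4.png'),f('s5.png')])); go()"
```

```text
changed px around rest 0 1.856071964017991
12.9 [ 0.5783 -0.0177  0.1681] yaw 70.81 F [-0.1  0.1  0.2] -0.0025400299452733232 0.0
```

View pics/c8.png

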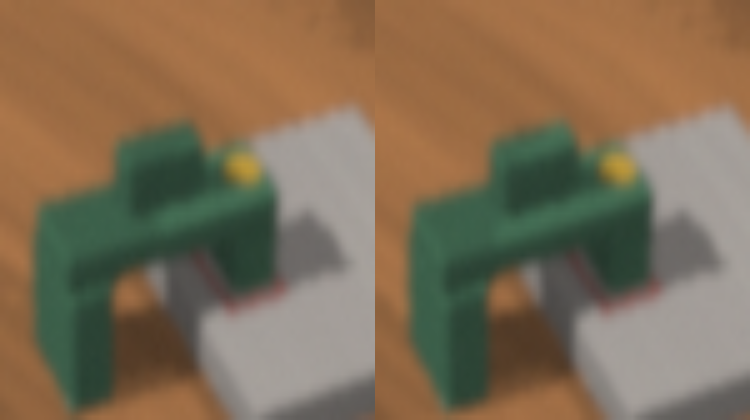

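The pictures from before and after the press match: the rest did not move or rock, and the short foot is still inside the outline. The robot is clear, so I'm handing in.

```bash
python3 -c "
from station import *
print(hand_in())"
```

```text
the job is handed in; nothing more can be done
None
```

The short-legged rest now stands astride the left plate's edge with its short foot inside the red outline; it did not rock under a 17 N press on the yellow dot, the arm is clear, and I handed the job in at about 13 s.

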